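# Pin a sample clamp shut and hold it pressed

## Task

Swing the raised lid of the sample clamp down onto its base, then take the locking pin from its stand and push it straight down through the hole in the lid into the hole in the base, pressing with the pin until its collar bears on the lid and the lid is fully shut against its spring posts. Finish while still holding the pin pressed down, because the springs lift the lid again when you let go. Leave the sample cup, the jar and the spoon where they are.

Things in the scene. Friction and masses are not known exactly. Their poses are not given: they have to be found in the camera images.
- clamp: the clamp's base, a fixed aluminium block 180 (x) x 130 (y) x 45 mm high standing on the bench; origin at the centre of its underside; its front (pin hole) is at -x, the hinge at +x, 50 mm above the bench. Two round steel spring posts 12 mm thick stand up through its top, 100 mm in front of the hinge axis and 45 mm either side of the middle line; free, they stand 8 mm above the base's top and carry the resting lid at about 0.07 rad
- lid_hinge (a point): point in the middle of the lid's hinge axis, in the lid's own frame, which turns with the lid: x runs from the free edge to the hinge, y along the hinge axis, z out of the lid's outer (upper) face. The lid is a white plate 147 x 114 (along the hinge) x 12 mm: it reaches from 6 to 153 mm from the hinge axis towards -x; its outer face lies 8 mm above the axis in z and its inner face 4 mm below
- lid (a joint): opening angle of the lid in rad: 0 = fully shut, parallel to the base; grows as the front edge swings up about the far hinge. The hinge is stiff and the lid stays where it is left (under 2 N at its edge moves it) until it meets the two spring posts at about 0.07 rad; from there a push of about 8 N at the pin hole brings it to 0, and the posts lift it back to about 0.07 when the push ends
- lid_hole (a point): centre of the hole in the lid at its outer face; hole 15 mm in diameter, through 12 mm, 125 mm from the hinge axis on the middle line; the frame is the lid's. Shut, it is straight above the base's hole, 58 mm above the bench; with the lid resting on the posts about 9 mm higher and within 1 mm sideways
- base_hole (a point): mouth of the hole in the base's top, 45 mm above the bench; hole 13 mm in diameter, vertical, right through the base; the frame is the base's
- stand_hole (a point): mouth of the hole in the pin's stand, a fixed grey plastic block 60 x 60 x 45 mm; hole 13 mm in diameter, 42 mm deep, in which the pin stands upright; origin at the centre of the block's top face
- pin: the locking pin, standing upright in its stand, 86 mm long in all: steel shank 10 mm thick and 36 mm long with a 6 mm conical nose at its lower end, above it a steel collar 26 mm across and 5 mm thick, which rests on the stand, and above that a black round handle 18 mm thick and 45 mm tall; about 90 g; origin at the tip of its nose, z up along the pin
- pin_grip (a point): centre of the pin's black handle, 63.5 mm above the tip of the pin's nose and 22.5 mm above the collar's top
- pin_tip (a point): tip of the pin's nose, its lowest point, 36 mm below the underside of its collar
- sample_cup: bystander: loose clear plastic cup, 70 mm across and 75 mm tall; origin at the centre of its underside
- sample_jar: bystander: loose amber jar with a white lid, 60 mm across and 75 mm tall; origin at the centre of its underside
- spoon: bystander: loose white plastic spoon lying along its x; origin on its underside
Mind the look-alikes: they are no part of the job. What is shaped like the part that bears stand_hole but purple or turquoise is not meant.

How it is judged (in metres and radians):
On the way, in this order (a step that is already met when the one before it is completed fails the run):
1. the lid is swung down onto the spring posts (below 0.15 rad) while the pin is still in its stand (value of joint lid below 0.15 rad and horizontal distance between pin_tip and stand_hole below 0.01 m and z of pin_tip in the frame of stand_hole below -0.01 m), for 0.2 s.
2. the pin's nose has passed through the lid and is at least 5 mm down in the base's hole (z of pin_tip in the frame of base_hole below -0.005 m and horizontal distance between pin_tip and base_hole below 0.006 m and value of joint lid below 0.15 rad), for 0.1 s.
At the end, for the whole second after the job is handed in: Still holding at the end: lid within 0.02 rad of shut, pin upright (0.15 rad) and still, its nose 18 mm or more below the base's top and within 5 mm of the hole's middle, gripper on the pin (over 2 N), pin bearing on the clamp (over 3 N), arm itself not pressing on the clamp (under 1 N) (value of joint lid below 0.02 rad and z of pin_tip in the frame of base_hole below -0.018 m and horizontal distance between pin_tip and base_hole below 0.005 m and angle between pin's own z axis and vertical below 0.15 rad and contact force between pin and clamp above 3 N and contact force between the fingers and pin above 2 N and contact force between each of the arm, the fingers and clamp below 1 N and linear speed of pin below 0.02 m/s); the arm keeps its last pose, push and grip.
It fails at once if the sample cup is moved more than 30 mm (distance of sample_cup from where it was at the start of the episode above 0.03 m).
It fails at once if the jar is moved more than 30 mm (distance of sample_jar from where it was at the start of the episode above 0.03 m).
It fails at once if the spoon is moved more than 30 mm (distance of spoon from where it was at the start of the episode above 0.03 m).
It also fails if it takes over 56 s, if anything falls off the work surface, if the arm or the gripper's body presses on something with over 40 N, if the wrist force passes 120 N, or if a joint passes its speed limit or range.

## Robot

A 6-joint arm with a two-finger parallel gripper is mounted at the origin on the work surface. World frame = base frame: x ahead of the robot, y to its left, z up, the work surface at z = 0. Lengths are in mm, angles in rad, forces in N, time in s.
With the tool pointing down it reaches from about 325 to 1000 mm from the base axis. Payload 5.1 kg.
Tool frame: the origin (TCP) lies on the centre line of the jaws, within the pads' length; the fingertips stand 25 mm ahead of it and the grasp point (between the pads) lies 6 mm ahead of it; z points along the fingers, y is the direction in which the jaws open and shut (so a half turn about z gives the same grasp; the last joint's range is limited). The gripper opens to 85 mm and grips with 20 to 120 N. Pads are 22 mm wide; open, the fingers measure 114 mm over their backs; the gripper's body (76 mm by 85 mm) begins 54 mm behind the grasp point. The pads swing forward as they close: fully open they stand 13 mm farther back than shut.
Start: joints at [1.225, 0.124, 1.65, -0, 1.367, -0.083], TCP at [168.882, 627.665, 256.322] pointing down, gripper open.
Joint ranges: [-2.61, 2.61], [-1.02, 2.33], [0.03, 2.71], [-1.35, 4.49], [0.32, 2.68], [-2.91, 2.91]. Speed limits (rad/s): [2.57, 2.57, 3.14, 3.14, 3.14, 3.14].

## Interface

Orientations are given as a rotation vector (axis times angle).
In Python, from rig import get_obs, grab_frame, calibration, close_job gives the robot as it stands.
- The arm moves only by the shell command python3 -m jog 'ROWS' [OPENING] [FORCE]. ROWS is JSON, a list of rows, each a list of 2 entries, a list of its own where there are three numbers: the shift along the tool's x, y, z in m, then the turn about the tool's z in degrees. A call has exactly 5 rows; each row is the pose to reach, as a shift and turn from the pose commanded when the call began, along the tool's axes at that moment; what a row does not reach only later rows make up. A row lasts 1/8 s, in which the tool goes at most 62.5 mm and 10.7 degrees, less where a joint would pass 70% of its speed; a pose out of reach is approached as far as the arm can. A call with a gripper value outside its range is refused whole. OPENING is the finger opening in m, from 0 to 0.0854, set as the call begins (- or left out, the last holds). The fingers move at their own pace and stop on an object; FORCE is the grip in N (left out, the last holds). Time passes only in rows, so rows that repeat a pose let the fingers close, or fill a call up. It gives the time, the measured TCP pose, the force and the opening at its end, in the units of the state.
- get_obs(): the state, without advancing time (a new reading comes with each control period).
- grab_frame(name): name is "scene" or "top" or "wrist"; returns the picture (384x512x3 uint8, red, green, blue); there is no depth.
- calibration(name): a dict with "intrinsics" (3x3 intrinsics, pixels), "xyz" and "orientation" of the camera in the world; the wrist camera has in their place "tool_from_camera" (4x4, takes a point from camera to tool coordinates, whose origin is the TCP and whose axes are the flange's). Camera axes: x right, y down, z forward; pixel columns grow to the right and rows downward; lengths in mm; the calibration is good to about 2 mm. The wrist camera is an equidistant fisheye: a pixel r from the principal point sees the ray r / f radians off the axis. A picture is of the moment at which its call begins: read the wrist's pose just before it. calibration takes no time and is no camera call.
- close_job(): hands the job in, once; it reports no verdict.
The state is a dict: "time": time; "q": joint angles; "dq": joint speeds; "effort": joint torques, N m; "eef_pos": TCP position; "tool_rot": TCP orientation; "ft_force": force on the tool from outside, world axes, zero at the start; "moment": the same for the moment, N m; "finger_gap": opening from 0.0 (shut) to 1.0 (fully open).
Only numpy, scipy, OpenCV 4.12 (cv2) and the standard library are available. Lean on these libraries where they do the work, as an engineer would, in place of code of your own. Each camera call takes 0.05 s, during which the arm holds its last target.

## Working session

There is one attempt and no reset: what is moved stays moved. The work goes in short steps, Python scripts to look and compute and a shell command to move; the robot and the scene stay as the last step left them, time stands still between calls to the robot, and variables do not carry over. Pictures are saved under pics/ and viewed, and the job is handed in when it is done.

```bash
ls; mkdir -p pics; python3 - <<'E'
from rig import *
import cv2,numpy as np
np.set_printoptions(precision=4,suppress=True)
o=get_obs();print(o)
for n in("scene","top","wrist"):
    c=calibration(n);print(n,c)
    cv2.imwrite(f"pics/{n}0.png",grab_frame(n)[:,:,::-1])
E
```

```text
pics
{'time': 0.0, 'q': array([ 1.2254,  0.1245,  1.6517,  0.    ,  1.3675, -0.0826]), 'dq': array([ 0.0003, -0.0012,  0.0002, -0.0011, -0.0017, -0.0008]), 'effort': array([ -0.0003, -42.3586, -36.5454,  -0.0001,   0.007 ,   0.    ]), 'eef_pos': array([168.6682, 627.1488, 255.0193]), 'tool_rot': array([-0.4115, -3.1141,  0.0033]), 'ft_force': array([-0.1274,  0.0274, -0.8854]), 'moment': array([ 0.0381, -0.0205, -0.011 ]), 'finger_gap': 0.9999784730498575}
scene {'intrinsics': array([[362.0234,   0.    , 250.2834],
       [  0.    , 362.0234, 185.3109],
       [  0.    ,   0.    ,   1.    ]]), 'xyz': array([1194.2507,  527.1515,  582.7755]), 'orientation': array([-1.1414, -2.1281,  1.202 ])}
top {'intrinsics': array([[387.5226,   0.    , 257.4286],
       [  0.    , 387.5226, 195.0386],
       [  0.    ,   0.    ,   1.    ]]), 'xyz': array([ 437.953 ,   76.6563, 1275.1097]), 'orientation': array([-2.1778,  2.1961, -0.057 ])}
wrist {'intrinsics': array([[297.3186,   0.    , 251.8697],
       [  0.    , 297.3186, 194.7287],
       [  0.    ,   0.    ,   1.    ]]), 'tool_from_camera': array([[  -0.    ,   -0.9463,   -0.3232,   83.0412],
       [   1.    ,    0.0001,   -0.0005,   -0.9656],
       [   0.0005,   -0.3232,    0.9463, -117.6446],
       [   0.    ,    0.    ,    0.    ,    1.    ]])}
```

View pics/scene0.png

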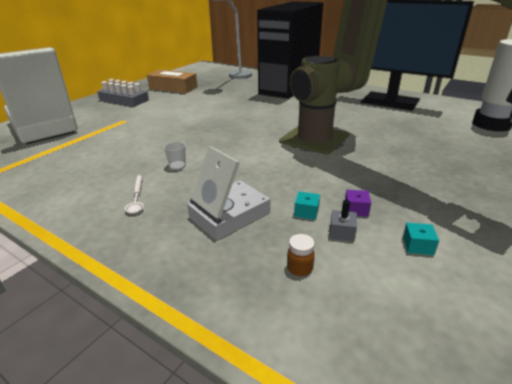

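View pics/top0.png

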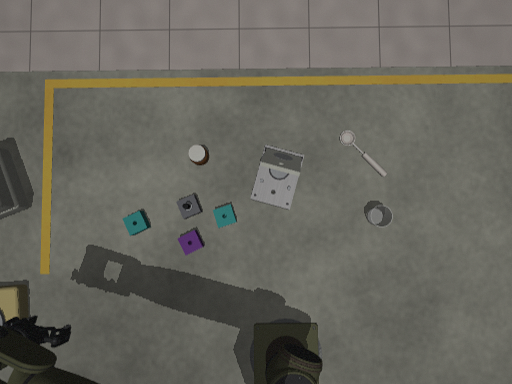

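View pics/wrist0.png

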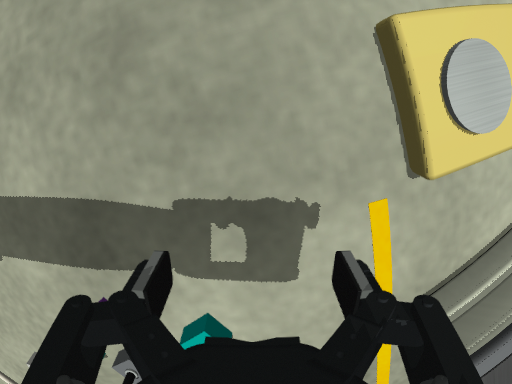

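The pin stands in the grey stand: top (189,206), scene (343,225). The possible confusions are the turquoise blocks at top (136,223) and (225,215) and the purple one at (191,242). The clamp is at top (277,180), with its lid raised at the +x end.

```bash
cat > h.py <<'E'
import numpy as np,cv2
from scipy.spatial.transform import Rotation as R
from rig import *
np.set_printoptions(precision=3,suppress=True)
def cam(n,obs=None):
    c=calibration(n)
    if n!="wrist": return c['intrinsics'],R.from_rotvec(c['orientation']).as_matrix(),np.array(c['xyz'])
    T=np.array(c['tool_from_camera']);Rt=R.from_rotvec(obs['tool_rot']).as_matrix()
    return c['intrinsics'],Rt@T[:3,:3],Rt@T[:3,3]+obs['eef_pos']
def ray(n,px,obs=None):
    K,Rm,t=cam(n,obs);x=(px[0]-K[0,2])/K[0,0];y=(px[1]-K[1,2])/K[1,1]
    if n=="wrist":
        r=np.hypot(x,y);s=np.sin(r)/r if r>1e-9 else 1;d=np.array([x*s,y*s,np.cos(r)])
    else: d=np.array([x,y,1.])
    d=Rm@d;return t,d/np.linalg.norm(d)
def proj(n,P,obs=None):
    K,Rm,t=cam(n,obs);p=Rm.T@(np.asarray(P,float)-t)
    if n=="wrist":
        rr=np.hypot(p[0],p[1]);a=np.arctan2(rr,p[2]);u=p[:2]/max(rr,1e-9)*a
    else:u=p[:2]/p[2]
    return u*K[0,0]+K[:2,2]
def plane(n,px,z,obs=None):
    t,d=ray(n,px,obs);return t+d*(z-t[2])/d[2]
def tri(*rs):
    A=np.zeros((3,3));b=np.zeros(3)
    for t,d in rs:
        M=np.eye(3)-np.outer(d,d);A+=M;b+=M@t
    P=np.linalg.solve(A,b);return P,[np.linalg.norm((np.eye(3)-np.outer(d,d))@(P-t)) for t,d in rs]
E
python3 - <<'E'
import cv2,numpy as np
t=cv2.imread('pics/top0.png');s=cv2.imread('pics/scene0.png')
a=cv2.resize(t[130:260,120:320],None,fx=4,fy=4,interpolation=cv2.INTER_CUBIC);cv2.imwrite('pics/t1.png',a)
a=cv2.resize(s[140:260,180:380],None,fx=4,fy=4,interpolation=cv2.INTER_CUBIC);cv2.imwrite('pics/s1.png',a)
E
```

```text
(no output)
```

View pics/t1.png

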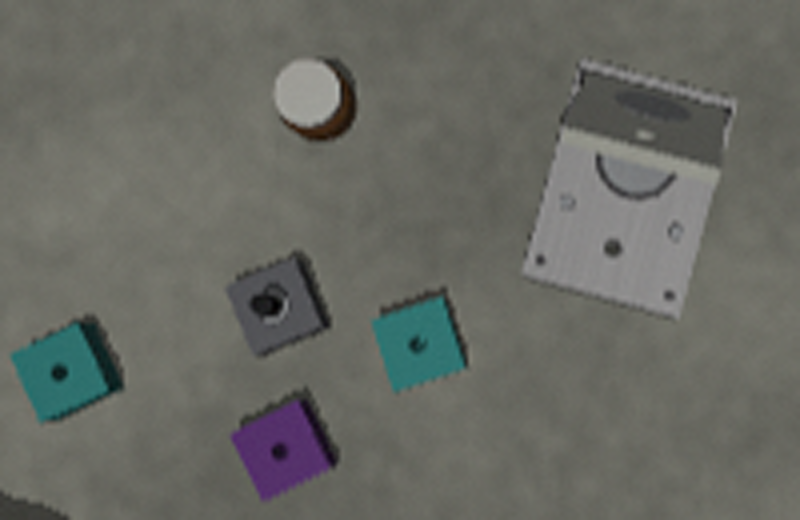

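View pics/s1.png

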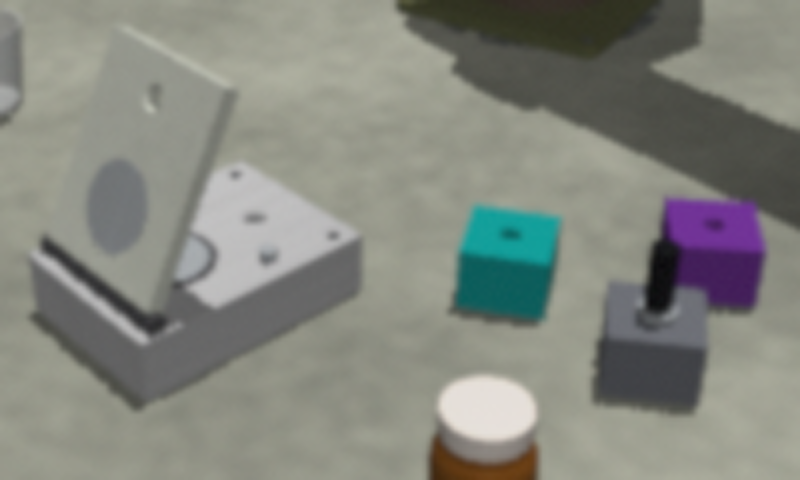

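```bash
python3 - <<'E'
from h import *
T=lambda x,y:((x+.5)/4-.5+120,(y+.5)/4-.5+130)
S=lambda x,y:((x+.5)/4-.5+180,(y+.5)/4-.5+140)
P={}
for n,a,b in [('basehole',(613,248),(255,217)),('screwL',(540,260),(235,174)),('screwR',(669,296),(333,236)),('postL(+y)',(568,203),None),('cornerFR',(680,318),(362,236)),('pin top',(266,304),(667,243)),('lid hole',(645,136),(152,98)),
 ('lid top c +y',(583,62),(122,28)),('lid top c -y',(737,100),(237,93)),('jar top',(307,92),(487,410)),('turq',(418,344),(511,233)),('stand c near',(298,253),None)]:
    if b: 
        p,e=tri(ray('top',T(*a)),ray('scene',S(*b)));print(n,p,e,np.hypot(*p[:2]))
    else: print(n,plane('top',T(*a),45))
c=[plane('top',T(*a),45) for a in((228,290),(298,253),(328,325),(262,354))];print('stand corners z45',np.array(c),np.mean(c,0))
c=[plane('scene',S(*a),45) for a in((608,284),(709,288),(706,347),(600,343))];print('scene',np.array(c),np.mean(c,0))
c=[plane('top',T(*a),45) for a in((525,272),(680,318))];print('base front',np.array(c),np.linalg.norm(c[0]-c[1]))
E
```

```text
basehole [523.229  36.122  42.708] [np.float64(0.9731081114637063), np.float64(0.9731081114636942)] 524.4748302336727
screwL [530.604  67.246  91.751] [np.float64(33.74166001446488), np.float64(33.74166001446491)] 534.8481606648954
screwR [468.129  20.754  -5.543] [np.float64(35.78314035790582), np.float64(35.78314035790583)] 468.5890898656745
postL(+y) [558.775  72.47   45.   ]
cornerFR [446.118  20.479 -16.252] [np.float64(45.90143798136786), np.float64(45.90143798136787)] 446.58776578012504
pin top [478.246 304.867  93.387] [np.float64(1.0110886129091055), np.float64(1.0110886129091565)] 567.1538092283467
lid hole [596.309  15.545 162.512] [np.float64(1.6112619701055797), np.float64(1.6112619701056887)] 596.511780980657
lid top c +y [643.395  52.425 237.497] [np.float64(12.458005336751514), np.float64(12.458005336751498)] 645.5271796249826
lid top c -y [588.225   1.141 169.285] [np.float64(58.4244862031647), np.float64(58.424486203164705)] 588.225653479372
jar top [646.028 275.528  70.783] [np.float64(1.1386142600355007), np.float64(1.1386142600354552)] 702.3303955773493
turq [447.884 191.973  43.106] [np.float64(0.679167904418704), np.float64(0.6791679044186152)] 487.29216604609866
stand c near [520.711 287.823  45.   ]
stand corners z45 [[491.694 343.534  45.   ]
 [520.711 287.823  45.   ]
 [463.209 263.871  45.   ]
 [440.647 316.286  45.   ]] [479.066 302.878  45.   ]
scene [[470.262 269.957  45.   ]
 [440.361 324.589  45.   ]
 [498.457 344.126  45.   ]
 [528.647 290.156  45.   ]] [484.432 307.207  45.   ]
base front [[504.014 107.127  45.   ]
 [466.446 -15.509  45.   ]] 128.2604401674287
```

Base hole comes out at z≈43 (expected 45), pin top at z≈93 (expected 95) and jar top at 71 (75), so the heights agree. The close crop confirms that the pin with the black handle is in the grey stand. Next I work out the move to behind the lid.

```bash
cat >> h.py <<'E'
def togo(P,yvec=None):
    "tool-frame shift (m) from measured pose to world TCP P, and turn for tool y along +-yvec"
    o=get_obs();Rt=R.from_rotvec(o['tool_rot']).as_matrix()
    s=Rt.T@(np.asarray(P,float)-o['eef_pos'])/1000
    a=None
    if yvec is not None:
        v=Rt.T@np.array([yvec[0],yvec[1],0]);a=np.degrees(np.arctan2(-v[0],v[1]));a=(a+90)%180-90
    print('t',round(o['time'],2),'pos',o['eef_pos'],'shift',s,'turn',a,'q',o['q'],'f',o['ft_force'],'gap',o['finger_gap']*85.4)
E
python3 - <<'E'
from h import *
o=get_obs();print(R.from_rotvec(o['tool_rot']).as_matrix())
togo((642,0,256),(0.293,.956))
E
```

```text
[[-0.966  0.26  -0.001]
 [ 0.26   0.966 -0.002]
 [ 0.    -0.002 -1.   ]]
t 0.15 pos [168.753 627.275 255.344] shift [-0.62  -0.483  0.   ] turn 1.9816961013402619 q [ 1.225  0.124  1.651 -0.     1.368 -0.083] f [ 0.199 -0.31   0.385] gap 85.65647244465855
```

```bash
python3 -m jog '[[[-0.048,-0.037,0],0],[[-0.096,-0.074,0],1],[[-0.144,-0.111,0],2],[[-0.192,-0.148,0],2],[[-0.24,-0.185,0],2]]' 0 40; python3 -m jog '[[[-0.048,-0.037,0],0],[[-0.096,-0.074,0],0],[[-0.144,-0.111,0],0],[[-0.192,-0.148,0],0],[[-0.24,-0.185,0],0]]'
python3 -c "
from h import *
togo((642,0,256),(0.293,.956))
o=get_obs();cv2.imwrite('pics/w1.png',grab_frame('wrist')[:,:,::-1])"
```

```text
time: 0.78
eef_pos: [353.3, 384.9, 256.1]
tool_rot: [0.465, 3.107, -0.0]
ft_force: [0.7, 1.3, -0.8]
finger_gap: 0.002
time: 1.4
eef_pos: [528.5, 137.6, 256.2]
tool_rot: [0.466, 3.107, 0.0]
ft_force: [-0.1, 1.1, 0.5]
finger_gap: 0.004
t 1.4 pos [528.457 137.586 256.169] shift [-0.149 -0.098  0.   ] turn -0.02504158278109969 q [ 0.156 -0.107  1.883  0.     1.366 -1.117] f [-0.148  1.143  0.54 ] gap 0.3792649141070961
```

View pics/w1.png

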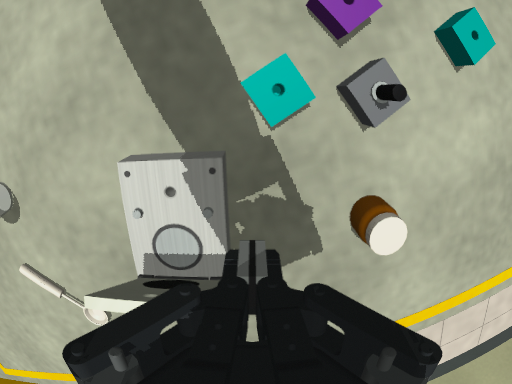

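The wrist view shows the base hole at (170,192), the pin collar around (380,93) with the handle top at (398,93), and the lid edge-on at the lower left. Measuring these.

```bash
cat > w.py <<'E'
from h import *
E
python3 - <<'E'
from h import *
o=get_obs()
for n,p,z in [('basehole',(170,192),45),('post',(138,213),53),('post2',(209,213),53),('screw',(127.5,174),45),('screw',(212,171),45),('pintop',(399,93),95),('jar',(388,235),75),('edge front L',(119.5,161),45),('edge front R',(225,152),45)]:
    print(n,plane('wrist',p,z,o))
T=lambda x,y:((x+.5)/4-.5+120,(y+.5)/4-.5+130)
print(tri(ray('wrist',(170,192),o),ray('top',T(613,248))),tri(ray('wrist',(170,192),o),ray('top',T(613,248)),ray('scene',(243.4,193.9))))
print(tri(ray('wrist',(399,93),o),ray('top',T(266,304))))
togo((642,0,256))
E
```

```text
basehole [527.534  28.89   45.   ]
post [538.399 -18.658  53.   ]
post2 [564.026  67.383  53.   ]
screw [489.598 -14.978  45.   ]
screw [518.85  86.35  45.  ]
pintop [484.752 298.384  95.   ]
jar [648.148 266.551  75.   ]
edge front L [471.15  -18.651  45.   ]
edge front R [502.435 107.749  45.   ]
(array([521.421,  38.031,  69.125]), [np.float64(0.6059178629414623), np.float64(0.6059178629412966)]) (array([524.792,  34.444,  45.677]), [np.float64(5.370663082757197), np.float64(3.4572271023921988), np.float64(2.7125616060378106)])
(array([482.467, 304.686,  84.51 ]), [np.float64(3.649961185143063), np.float64(3.649961185143057)])
t 1.45 pos [531.719 132.212 256.13 ] shift [-0.145 -0.093  0.001] turn None q [ 0.148 -0.103  1.879 -0.005  1.364 -1.119] f [ 2.186 -4.964 -0.135] gap -0.13759345605407974
```

```bash
python3 -m jog '[[[-0.05,-0.03,0],0],[[-0.10,-0.06,0],0],[[-0.145,-0.093,0],0],[[-0.145,-0.093,0],0],[[-0.145,-0.093,0],0]]'
python3 -c "
from h import *
o=get_obs();cv2.imwrite('pics/w2.png',grab_frame('wrist')[:,:,::-1])
togo((642,0,190))
cv2.imwrite('pics/s2.png',cv2.resize(grab_frame('scene')[100:260,140:340,::-1],None,fx=4,fy=4))"
```

```text
time: 2.08
eef_pos: [638.8, 8.1, 255.6]
tool_rot: [-0.466, -3.105, -0.0]
ft_force: [-0.1, 0.3, 0.1]
finger_gap: -0.003
t 2.12 pos [638.56    8.597 255.899] shift [-0.006 -0.007  0.066] turn None q [-0.071  0.1    1.677  0.     1.366 -1.344] f [-0.376 -0.05   0.886] gap -0.16370745000935566
```

View pics/w2.png

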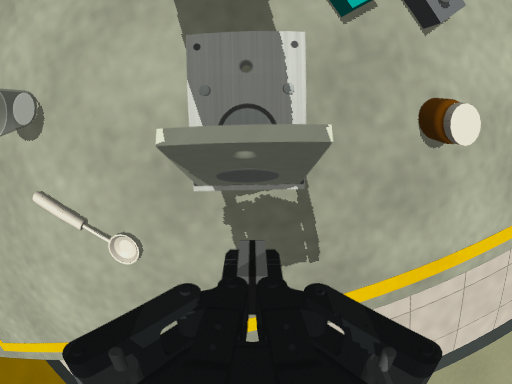

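View pics/s2.png

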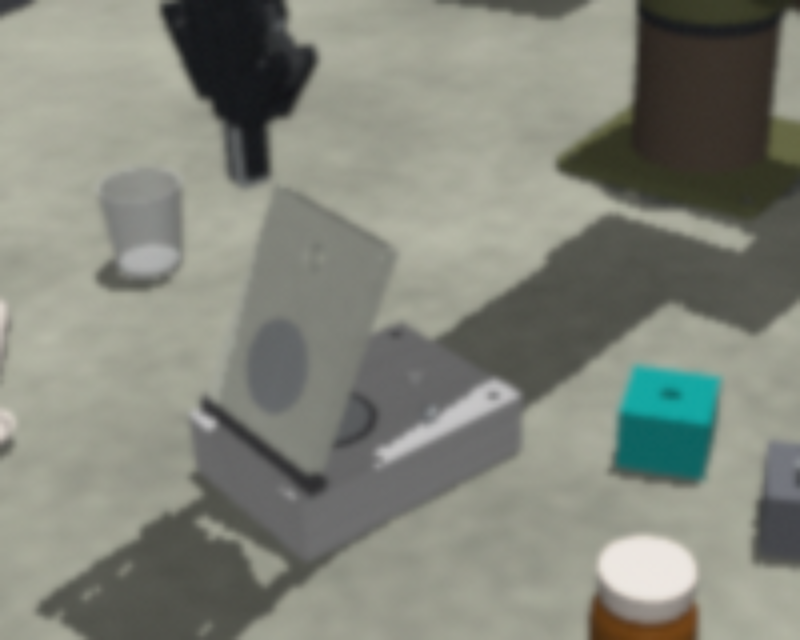

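```bash
python3 - <<'E'
from h import *
o=get_obs();o['eef_pos']=np.array([638.7,8.3,255.7])
S=lambda x,y:((x+.5)/4-.5+140,(y+.5)/4-.5+100)
print(plane('wrist',(246,66),45,o))
for n,a,b in [('hole',(244,154),(313,258)),('edge +y',(332,125),(277,186)),('edge +y',(331,141),(277,186)),('edge -y',(157,129),(397,250)),('edge -y',(157,143),(397,250)),]:
  for aa in(a,(502-a[0],a[1])): print(n,*tri(ray('wrist',aa,o),ray('scene',S(*b))))
print(proj('wrist',(637,0,256-25),o))
E
```

```text
[524.297  35.511  45.   ]
hole [596.484  14.245 162.369] [np.float64(0.1169268554485403), np.float64(0.11692685544854378)]
hole [600.561  21.628 166.039] [np.float64(2.8717890735202776), np.float64(2.8717890735201994)]
edge +y [605.441  42.132 226.695] [np.float64(32.72816170931957), np.float64(32.72816170931949)]
edge +y [563.552 -30.096 184.975] [np.float64(7.167118181218263), np.float64(7.1671181812183224)]
edge +y [610.634  42.108 226.73 ] [np.float64(29.177739337268434), np.float64(29.177739337268463)]
edge +y [571.199 -28.422 189.144] [np.float64(3.2114318847956147), np.float64(3.211431884795623)]
edge -y [541.687  -8.292 149.778] [np.float64(39.10103613843051), np.float64(39.101036138430445)]
edge -y [596.018  81.603 187.142] [np.float64(2.4351532019712523), np.float64(2.43515320197114)]
edge -y [550.448  -5.205 157.693] [np.float64(42.70381187044595), np.float64(42.703811870445996)]
edge -y [602.209  81.73  189.431] [np.float64(1.1936012301435144), np.float64(1.1936012301434709)]
[238.45  255.057]
```

Lid hole at (596.5,14.2,162.4) and hinge at about (644,0), which gives a lid angle of about 1.09 rad. Now descend behind the lid and sweep along the arc.

```bash
python3 -m jog '[[[0,0.005,0.035],0],[[0,0.007,0.066],0],[[0.012,0.007,0.066],0],[[0.022,0.007,0.066],0],[[0.03,0.007,0.066],0]]'; python3 -m jog '[[[0.008,0,0.002],0],[[0.018,0,0.008],0],[[0.028,0,0.016],0],[[0.038,0,0.025],0],[[0.046,0,0.034],0]]'
python3 -c "
from h import *
togo((642,0,190))
cv2.imwrite('pics/s3.png',cv2.resize(grab_frame('scene')[100:260,140:340,::-1],None,fx=4,fy=4))"
```

```text
time: 2.8
eef_pos: [612.5, 23.9, 192.7]
tool_rot: [0.465, 3.104, 0.001]
ft_force: [-0.4, -0.6, 0.5]
finger_gap: 0.001
time: 3.42
eef_pos: [567.5, 37.1, 155.2]
tool_rot: [-0.466, -3.106, 0.0]
ft_force: [-0.3, -1.5, 0.4]
finger_gap: -0.002
t 3.42 pos [567.491  37.145 155.221] shift [-0.082 -0.014 -0.035] turn None q [-0.029  0.031  1.925 -0.     1.187 -1.302] f [-0.294 -1.484  0.438] gap -0.16068597334358398
```

View pics/s3.png

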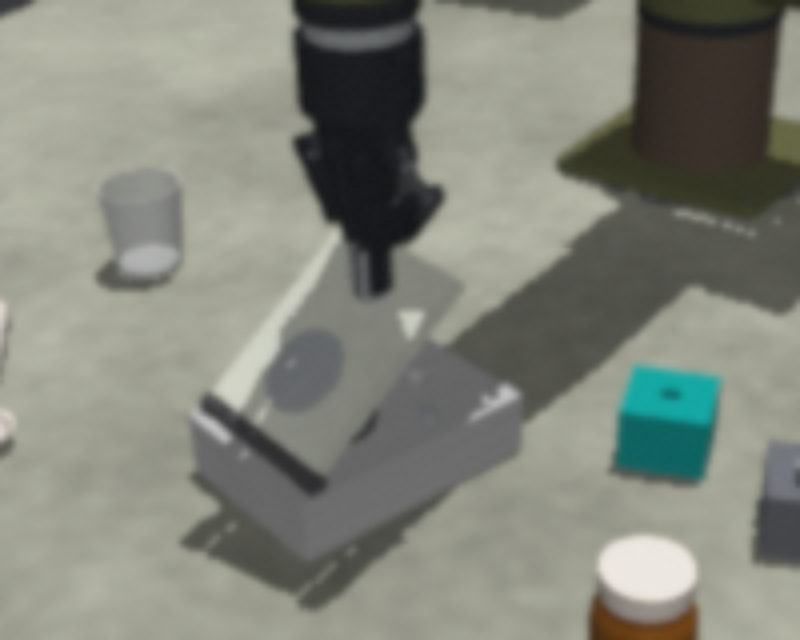

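The lid is swinging down with the finger on it. Continuing.

```bash
python3 -m jog '[[[0.008,0,0.012],0],[[0.014,0,0.023],0],[[0.019,0,0.033],0],[[0.023,0,0.042],0],[[0.027,0,0.051],0]]'; python3 -m jog '[[[0.001,0,0.005],0],[[0.001,0,0.008],0],[[0.001,0,0.010],0],[[0.001,0,0.010],0],[[0.001,0,0.010],0]]'
python3 -c "
from h import *
togo((642,0,190))
cv2.imwrite('pics/s4.png',cv2.resize(grab_frame('scene')[100:260,140:340,::-1],None,fx=4,fy=4))"
```

```text
time: 4.1
eef_pos: [542.6, 44.9, 104.7]
tool_rot: [0.466, 3.107, 0.0]
ft_force: [-0.6, 1.1, 1.1]
finger_gap: 0.0
time: 4.72
eef_pos: [542.0, 45.2, 95.6]
tool_rot: [0.466, 3.106, 0.0]
ft_force: [-0.8, -0.6, 0.1]
finger_gap: -0.0
t 4.72 pos [541.971  45.171  95.574] shift [-0.109 -0.014 -0.094] turn None q [-0.016  0.049  2.018  0.     1.074 -1.289] f [-0.785 -0.616  0.066] gap -0.007026556238934463
```

View pics/s4.png

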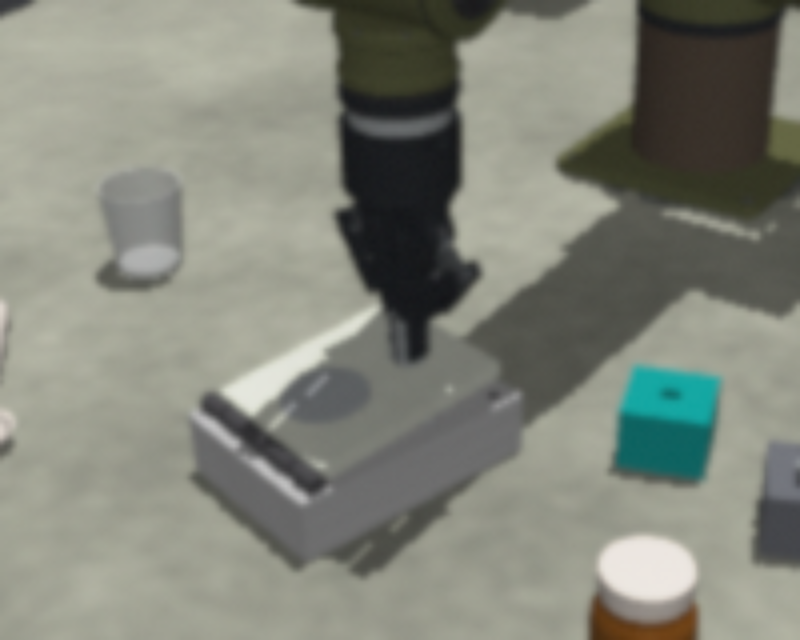

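```bash
python3 -m jog '[[[0,0,0.002],0],[[0,0,0.004],0],[[0,0,0.005],0],[[0,0,0.005],0],[[0,0,0.005],0]]'
```

```text
time: 5.4
eef_pos: [541.7, 45.2, 90.5]
tool_rot: [-0.466, -3.107, -0.0]
ft_force: [-1.3, 0.8, 4.0]
finger_gap: -0.002
```

```bash
python3 -m jog '[[[0,0,-0.03],0],[[0,0,-0.08],0],[[0.01,0.03,-0.12],0],[[0.03,0.08,-0.145],0],[[0.045,0.13,-0.145],0]]' 0.06 40; python3 -m jog '[[[0.015,0.045,0],0],[[0.03,0.085,0],0],[[0.039,0.111,0],0],[[0.039,0.111,0],0],[[0.039,0.111,0],0]]'
python3 -c "
from h import *
o=get_obs();print(o['eef_pos'],o['dq'])
cv2.imwrite('pics/w5.png',grab_frame('wrist')[:,:,::-1])
cv2.imwrite('pics/s5.png',cv2.resize(grab_frame('scene')[100:260,140:340,::-1],None,fx=4,fy=4))"
```

```text
time: 6.02
eef_pos: [538.2, 184.1, 238.6]
tool_rot: [0.466, 3.1, 0.004]
ft_force: [0.1, 0.2, -1.0]
finger_gap: 0.701
time: 6.65
eef_pos: [532.1, 299.7, 234.8]
tool_rot: [-0.466, -3.107, 0.001]
ft_force: [1.0, -0.4, 0.0]
finger_gap: 0.702
[532.084 299.661 234.799] [-0.016 -0.006  0.001  0.002  0.001  0.002]
```

View pics/w5.png

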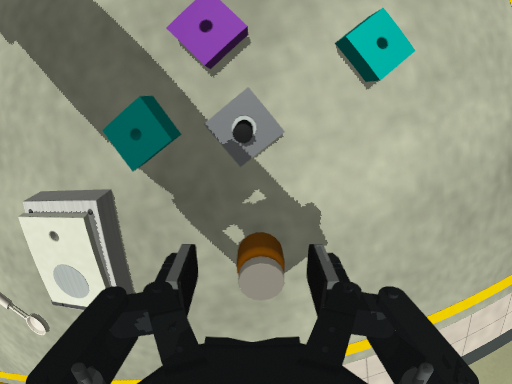

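View pics/s5.png

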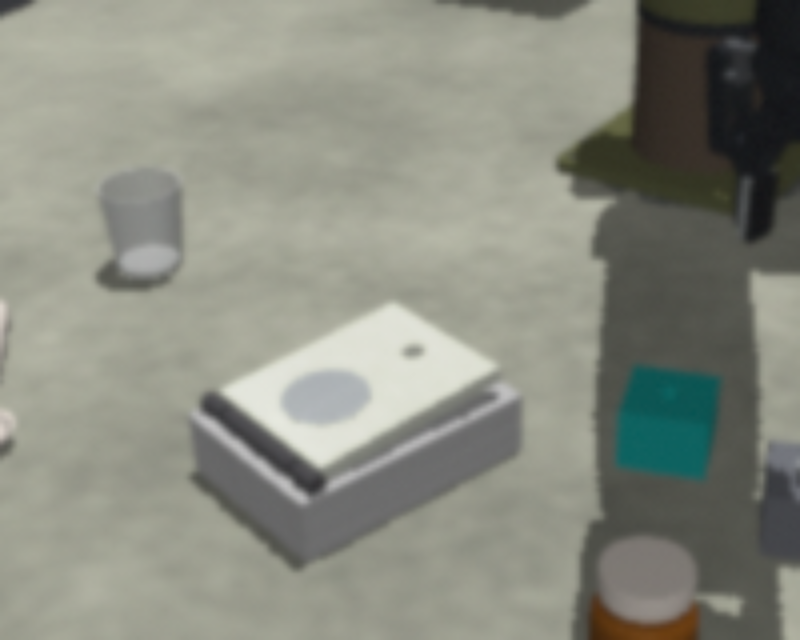

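The lid rests on the posts, with its hole at wrist (54,236). The pin is at wrist (243,130) in the grey stand, black handle inside a light collar. Zooming in to check.

```bash
python3 - <<'E'
import cv2
w=cv2.imread('pics/w5.png')
a=cv2.resize(w[80:175,195:295],None,fx=6,fy=6,interpolation=cv2.INTER_CUBIC);b=cv2.resize(w[205:265,20:90],None,fx=6,fy=6,interpolation=cv2.INTER_CUBIC)
cv2.imwrite('pics/w5a.png',a);cv2.imwrite('pics/w5b.png',b)
E
```

```text
(no output)
```

View pics/w5a.png

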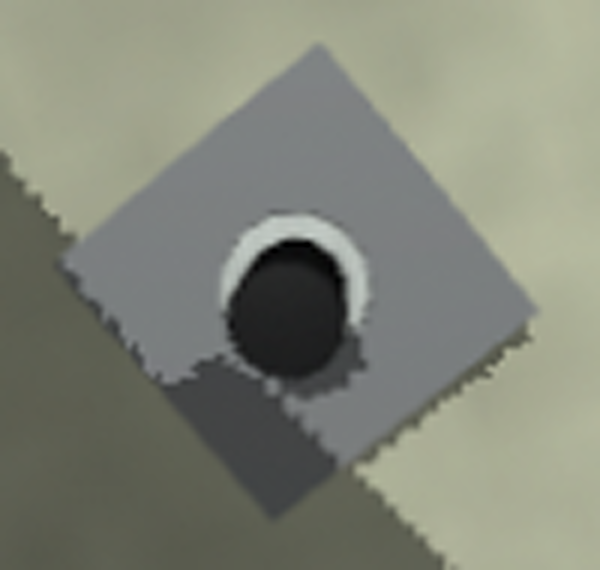

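View pics/w5b.png

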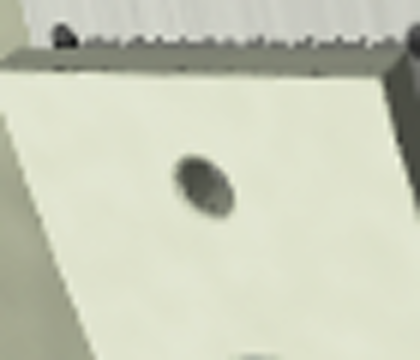

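```bash
python3 - <<'E'
from h import *
o=get_obs();o['eef_pos']=np.array([532.08,299.66,234.8]);print(o['tool_rot'])
W=lambda x,y:((x+.5)/6-.5+195,(y+.5)/6-.5+80)
V=lambda x,y:((x+.5)/6-.5+20,(y+.5)/6-.5+205)
T=lambda x,y:((x+.5)/4-.5+120,(y+.5)/4-.5+130)
S=lambda x,y:((x+.5)/4-.5+140,(y+.5)/4-.5+100)
c=np.array([plane('wrist',W(*a),45,o) for a in((320,42),(540,310),(273,520),(62,262))]);print(c,c.mean(0),[np.linalg.norm(c[i]-c[i-1]) for i in range(4)])
print('collar',plane('wrist',W(295,287),50,o),'top',plane('wrist',W(287,318),95,o))
print('handle tri',tri(ray('wrist',W(287,318),o),ray('scene',(346.4,200.4))),tri(ray('wrist',W(287,318),o),ray('top',T(266,304))),tri(ray('wrist',W(287,318),o),ray('top',T(266,304)),ray('scene',(346.4,200.4))))
print('lidhole',plane('wrist',V(205,186),67,o),tri(ray('wrist',V(205,186),o),ray('scene',S(412,351))))
togo((482,304,100))
E
```

```text
[-0.468 -3.107  0.001]
[[441.06  322.286  45.   ]
 [496.271 344.959  45.   ]
 [518.55  289.501  45.   ]
 [463.634 268.593  45.   ]] [479.879 306.335  45.   ] [np.float64(58.24558275425002), np.float64(59.685344954496756), np.float64(59.76582213303568), np.float64(58.76162770287515)]
collar [479.775 305.931  50.   ] top [479.693 306.047  95.   ]
handle tri (array([479.673, 306.216,  94.733]), [np.float64(0.19195864175959473), np.float64(0.19195864175953298)]) (array([479.668, 305.316,  87.376]), [np.float64(0.8570091725025781), np.float64(0.8570091725027363)]) (array([479.021, 305.319,  93.779]), [np.float64(1.0279609613376834), np.float64(1.4996033196588205), np.float64(0.9043373134609035)])
lidhole [523.822  35.826  67.   ] (array([524.461,  33.702,  64.112]), [np.float64(0.552562853706608), np.float64(0.5525628537065858)])
t 6.75 pos [532.278 299.226 235.106] shift [ 0.049 -0.01   0.135] turn None q [ 0.424  0.052  1.763 -0.     1.327 -0.848] f [ 0.215 -0.294 -0.392] gap 59.810943405835545
```

Pin axis (479.7,306.0) agrees from the collar, the handle and the stand corners, with its top at z 94.7. The lid hole is at (524,35.5). Moving over the pin and down.

```bash
python3 -m jog '[[[0.03,-0.005,0.03],0],[[0.052,-0.009,0.06],0],[[0.052,-0.009,0.08],0],[[0.052,-0.009,0.08],0],[[0.052,-0.009,0.08],0]]'
python3 -c "
from h import *
togo((479.7,306,82))
cv2.imwrite('pics/w6.png',grab_frame('wrist')[:,:,::-1])"
```

```text
time: 7.38
eef_pos: [481.3, 306.9, 156.7]
tool_rot: [0.467, 3.105, 0.002]
ft_force: [-0.2, 0.4, 0.2]
finger_gap: 0.703
t 7.38 pos [481.342 306.892 156.712] shift [ 0.001 -0.001  0.075] turn None q [ 0.474  0.033  1.921 -0.     1.186 -0.798] f [-0.17   0.37   0.241] gap 60.03370886902167
```

View pics/w6.png

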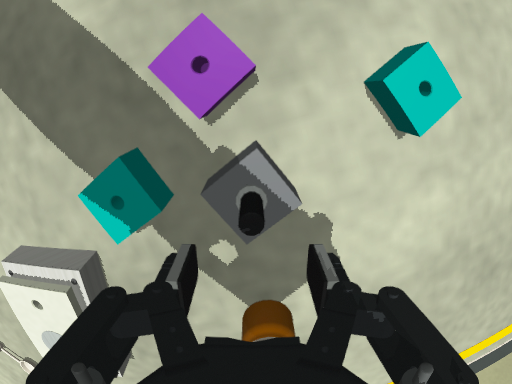

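The handle (251,215) is centred between the jaws (182 and 320). Descending and gripping.

```bash
python3 -m jog '[[[0.001,-0.001,0.025],0],[[0.001,-0.001,0.05],0],[[0.001,-0.001,0.07],0],[[0.001,-0.001,0.074],0],[[0.001,-0.001,0.074],0]]'
python3 -m jog '[[[0,0,0],0],[[0,0,0],0],[[0,0,0],0],[[0,0,0],0],[[0,0,0],0]]' 0.005 70
python3 -c "
from h import *
togo((479.7,306,82))
cv2.imwrite('pics/w7.png',grab_frame('wrist')[:,:,::-1])"
```

```text
time: 8.05
eef_pos: [479.0, 306.4, 81.8]
tool_rot: [0.466, 3.106, 0.001]
ft_force: [-0.1, 0.6, 0.4]
finger_gap: 0.705
time: 8.68
eef_pos: [479.1, 306.5, 82.3]
tool_rot: [0.466, 3.106, 0.001]
ft_force: [-0.3, 0.5, 5.6]
finger_gap: 0.193
t 8.68 pos [479.106 306.504  82.324] shift [-0.001 -0.     0.   ] turn None q [ 0.475  0.119  1.968 -0.     1.053 -0.798] f [-0.261  0.535  5.612] gap 16.478301111704468
```

View pics/w7.png

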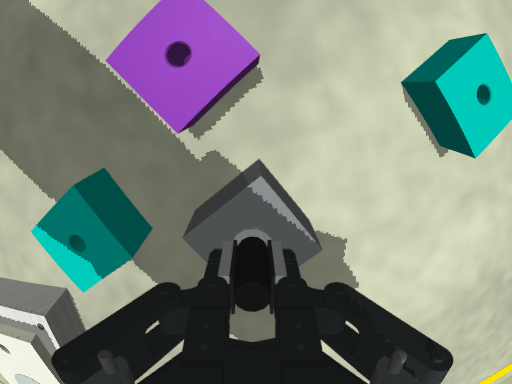

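```bash
python3 -m jog '[[[0,0,-0.015],0],[[0,0,-0.04],0],[[0,0,-0.07],0],[[0,0,-0.10],0],[[0,0,-0.10],0]]'
python3 -m jog '[[[-0.02,-0.04,0],0],[[-0.042,-0.085,0],0],[[-0.062,-0.125,0],0],[[-0.08,-0.165,0],0],[[-0.10,-0.205,0],0]]'
python3 -m jog '[[[-0.012,-0.02,0],0],[[-0.020,-0.038,0],0],[[-0.022,-0.041,0],0],[[-0.022,-0.041,0],0],[[-0.022,-0.041,0],0]]'
python3 -c "
from h import *
o=get_obs();print(o['dq'])
cv2.imwrite('pics/w8.png',grab_frame('wrist')[:,:,::-1])
togo((524.2,35.5,150))
cv2.imwrite('pics/s8.png',cv2.resize(grab_frame('scene')[80:240,140:340,::-1],None,fx=4,fy=4,interpolation=cv2.INTER_CUBIC))
t=grab_frame('top')[140:230,230:330,::-1];cv2.imwrite('pics/t8.png',cv2.resize(t,None,fx=6,fy=6))
"
```

```text
time: 9.35
eef_pos: [479.8, 306.9, 184.5]
tool_rot: [0.465, 3.102, 0.005]
ft_force: [0.4, -0.7, -0.3]
finger_gap: 0.193
time: 9.98
eef_pos: [512.8, 79.4, 179.3]
tool_rot: [-0.465, -3.104, 0.001]
ft_force: [-0.6, 0.0, -0.4]
finger_gap: 0.196
time: 10.6
eef_pos: [522.6, 35.9, 180.8]
tool_rot: [-0.464, -3.106, -0.0]
ft_force: [0.0, 1.3, -1.1]
finger_gap: 0.191
[ 0.003 -0.002 -0.003 -0.003  0.001 -0.003]
t 10.65 pos [522.758  35.954 181.04 ] shift [-0.002 -0.     0.031] turn None q [-0.034 -0.096  2.003  0.     1.236 -1.308] f [ 0.204 -0.089 -0.927] gap 16.127042486124235
```

View pics/w8.png

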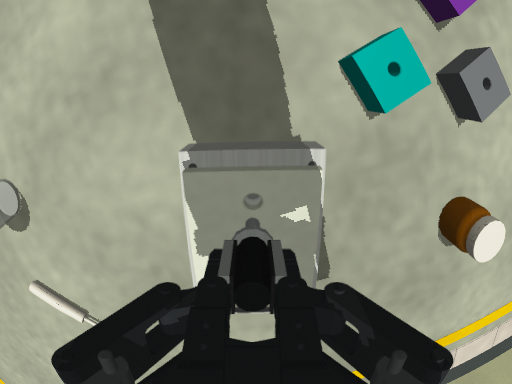

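View pics/s8.png

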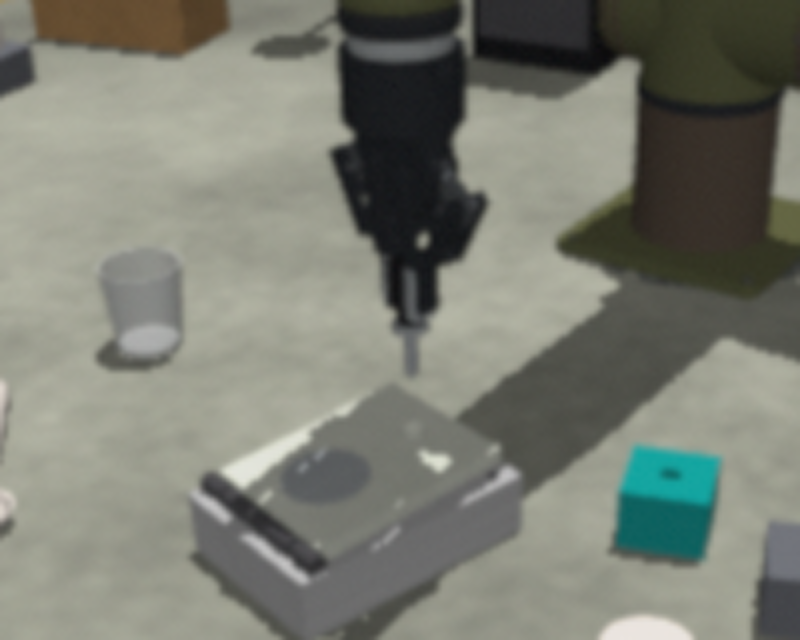

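The pin is held upright. In the wrist view the lid hole is at (253,201) and the pin nose at (252,222). Zooming in to measure both.

```bash
python3 - <<'E'
import cv2
w=cv2.imread('pics/w8.png')
a=cv2.resize(w[180:260,200:300],None,fx=6,fy=6,interpolation=cv2.INTER_CUBIC)
s=cv2.imread('pics/s8.png')[230:530,250:550]
s=cv2.resize(s,(480,480));cv2.imwrite('pics/c8.png',cv2.hconcat([a[:480,:310+0],s]) if 0 else a);cv2.imwrite('pics/c8s.png',s)
E
```

```text
(no output)
```

View pics/c8.png

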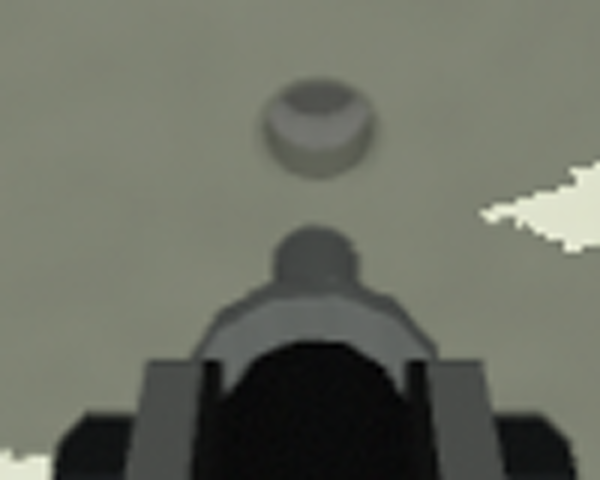

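View pics/c8s.png

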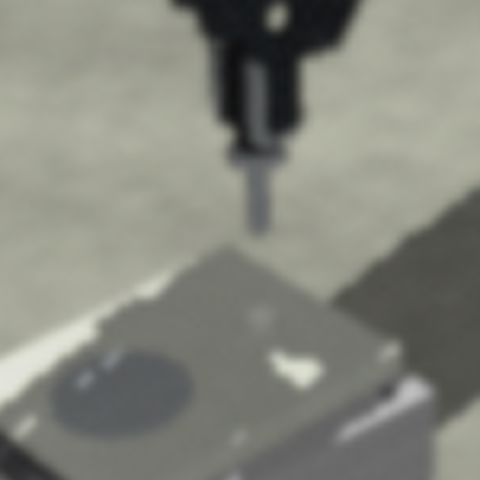

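```bash
python3 - <<'E'
from h import *
o=get_obs();o['eef_pos']=np.array([522.7,35.93,180.9]);print(o['tool_rot'])
W=lambda x,y:((x+.5)/6-.5+200,(y+.5)/6-.5+180)
I=lambda p:((p[0]-200+.5)*6-.5,(p[1]-180+.5)*6-.5)
for y in (129,):
    print('lid hole',plane('wrist',W(320,y),67,o),'base hole seen?')
Rt=R.from_rotvec(o['tool_rot']).as_matrix()
zt=180.9-81-11  # placeholder
for zt in (105,108,110):
  tip=o['eef_pos']*[1,1,0]+[0,0,zt]
  out=[I(proj('wrist',tip,o))]
  for h,r in ((6,5),(36,13),(41,13),(86,9)):
    ring=np.array([I(proj('wrist',tip+[r*np.cos(a),r*np.sin(a),h],o)) for a in np.linspace(0,6.28,60)])
    out.append((h,ring[:,0].min(),ring[:,0].max(),ring[:,1].min(),ring[:,1].max()))
  print(zt);[print('  ',np.round(x,0)) for x in out]
# scene
C=lambda x,y:((250+(x+.5)/1.6+.5)/4-.5+140,(230+(y+.5)/1.6+.5)/4-.5+80)
print('scene tip px',C(258,237),'pred',proj('scene',(522.7,35.9,108)),'hole',C(262,318),plane('scene',C(262,318),67))
print('tip tri plane z108',plane('scene',C(258,237),108))
E
```

```text
[-0.464 -3.107 -0.   ]
lid hole [524.205  35.264  67.   ] base hole seen?
105
   [323. 227.]
   [  6. 279. 366. 207. 286.]
   [ 36. 194. 455. 250. 480.]
   [ 41. 190. 458. 271. 506.]
   [ 86. 207. 447. 579. 766.]
108
   [323. 237.]
   [  6. 279. 367. 217. 298.]
   [ 36. 192. 457. 263. 495.]
   [ 41. 188. 460. 285. 522.]
   [ 86. 205. 450. 603. 791.]
110
   [323. 244.]
   [  6. 279. 368. 224. 305.]
   [ 36. 190. 458. 271. 506.]
   [ 41. 187. 462. 294. 533.]
   [ 86. 203. 452. 619. 808.]
scene tip px (242.515625, 174.234375) pred [243.052 173.072] hole (243.140625, 186.890625) [525.946  36.96   67.   ]
tip tri plane z108 [528.49   38.257 108.   ]
```

```bash
python3 -m jog '[[[-0.0006,0.0005,0.012],0],[[-0.0006,0.0005,0.024],0],[[-0.0006,0.0005,0.033],0],[[-0.0006,0.0005,0.034],0],[[-0.0006,0.0005,0.034],0]]'
python3 -c "
from h import *
togo((524.2,35.5,150))
w=grab_frame('wrist')[:,:,::-1];cv2.imwrite('pics/w9.png',w);a=cv2.resize(w[180:260,200:300],None,fx=6,fy=6,interpolation=cv2.INTER_CUBIC)
s=cv2.resize(grab_frame('scene')[150:214,210:274,::-1],(480,480),interpolation=cv2.INTER_CUBIC)
cv2.imwrite('pics/c9.png',cv2.hconcat([a[:,150:450],s]))"
```

```text
time: 11.38
eef_pos: [523.8, 35.5, 147.3]
tool_rot: [-0.466, -3.107, 0.0]
ft_force: [-0.0, -0.7, 0.2]
finger_gap: 0.193
t 11.38 pos [523.781  35.478 147.282] shift [-0.     0.    -0.003] turn None q [-0.035 -0.058  2.028  0.     1.172 -1.308] f [-0.024 -0.711  0.225] gap 16.506913248527407
```

View pics/c9.png

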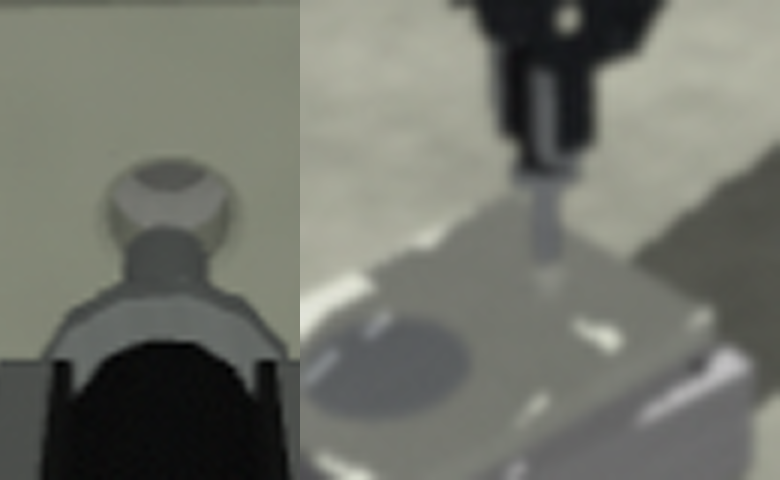

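```bash
python3 - <<'E'
from h import *
o=get_obs();o['eef_pos']=np.array([523.8,35.5,147.3])
W=lambda x,y:((x+150+.5)/6-.5+200,(y+.5)/6-.5+180)
I=lambda p:((p[0]-200+.5)*6-.5-150,(p[1]-180+.5)*6-.5)
hole=plane('wrist',W(170,212),67,o);print(hole)
ring=np.array([I(proj('wrist',hole+[7.5*np.cos(a),7.5*np.sin(a),0],o)) for a in np.linspace(0,6.28,60)]);print(ring.min(0),ring.max(0))
for h in(0,6,):
  for r in (5,):
    p=np.array([523.8,35.5,74+h]);ring=np.array([I(proj('wrist',p+[r*np.cos(a),r*np.sin(a),0],o)) for a in np.linspace(0,6.28,60)]);print(h,I(proj('wrist',p,o)),ring.min(0),ring.max(0))
E
```

```text
[523.773  35.215  67.   ]
[107.681 153.795] [232.351 268.661]
0 (np.float64(172.58809649291925), np.float64(234.77972352050256)) [129.741 195.142] [215.467 273.672]
6 (np.float64(172.81724848612163), np.float64(255.85938284008148)) [128.794 215.339] [216.871 295.575]
```

```bash
python3 -m jog '[[[0.0006,0.0005,0.004],0],[[0.0006,0.0005,0.010],0],[[0.0006,0.0005,0.015],0],[[0.0006,0.0005,0.020],0],[[0.0006,0.0005,0.024],0]]'
python3 -m jog '[[[0,0,0.003],0],[[0,0,0.006],0],[[0,0,0.009],0],[[0,0,0.012],0],[[0,0,0.012],0]]'
```

```text
time: 12.1
eef_pos: [523.1, 36.2, 122.8]
tool_rot: [-0.466, -3.106, 0.0]
ft_force: [-0.0, -0.3, 0.1]
finger_gap: 0.19
time: 12.72
eef_pos: [523.1, 36.2, 111.0]
tool_rot: [-0.466, -3.106, 0.0]
ft_force: [0.0, 0.1, -1.9]
finger_gap: 0.193
```

The nose is about 7 mm down in the base hole with no side force. Pressing on until the collar bears and the lid shuts.

```bash
python3 -m jog '[[[0,0,0.003],0],[[0,0,0.006],0],[[0,0,0.009],0],[[0,0,0.011],0],[[0,0,0.011],0]]'
python3 -m jog '[[[0,0,0.002],0],[[0,0,0.003],0],[[0,0,0.004],0],[[0,0,0.004],0],[[0,0,0.004],0]]'
```

```text
time: 13.35
eef_pos: [523.3, 36.2, 100.4]
tool_rot: [0.466, 3.107, 0.0]
ft_force: [-0.9, 1.0, 1.2]
finger_gap: 0.191
time: 13.98
eef_pos: [523.3, 36.2, 96.3]
tool_rot: [0.466, 3.107, 0.0]
ft_force: [-1.8, 0.7, 4.0]
finger_gap: 0.192
```

```bash
python3 -m jog '[[[0,0,0.001],0],[[0,0,0.002],0],[[0,0,0.003],0],[[0,0,0.003],0],[[0,0,0.003],0]]' - 90
```

```text
time: 14.6
eef_pos: [523.7, 36.2, 95.2]
tool_rot: [0.466, 3.107, -0.0]
ft_force: [-7.3, 0.1, 14.1]
finger_gap: 0.191
```

```bash
python3 -m jog '[[[0,0,0.0005],0],[[0,0,0.001],0],[[0,0,0.0015],0],[[0,0,0.0015],0],[[0,0,0.0015],0]]'
```

```text
time: 15.22
eef_pos: [524.0, 36.2, 95.0]
tool_rot: [0.466, 3.107, -0.0]
ft_force: [-11.2, 0.6, 20.0]
finger_gap: 0.188
```

```bash
python3 -c "
from h import *
togo((524.2,35.5,95)); print(get_obs()['dq'])
w=grab_frame('wrist')[:,:,::-1];cv2.imwrite('pics/w10.png',w)
s=cv2.resize(grab_frame('scene')[140:240,170:295,::-1],None,fx=6,fy=6,interpolation=cv2.INTER_CUBIC)
cv2.imwrite('pics/c10.png',s)"
```

```text
t 15.22 pos [523.96   36.166  95.01 ] shift [-0.    -0.001  0.   ] turn None q [-0.033  0.009  2.06  -0.     1.073 -1.306] f [-11.208   0.641  20.007] gap 16.029375262110293
[-0.002 -0.     0.     0.002 -0.001  0.   ]
```

View pics/c10.png

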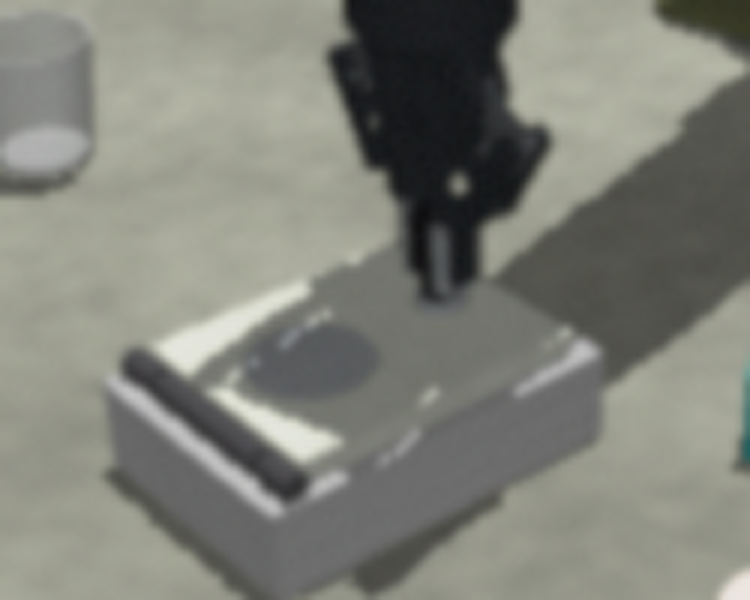

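View pics/w10.png

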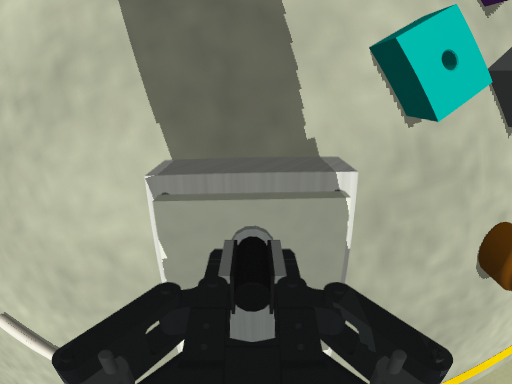

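The lid looks flush in the scene view and the collar bears on it. Checking the lid edge's height from its apparent width (114 mm).

```bash
python3 - <<'E'
import cv2
w=cv2.imread('pics/w10.png')
cv2.imwrite('pics/c11.png',cv2.hconcat([cv2.resize(w[150:220,140:190],None,fx=7,fy=7),cv2.resize(w[150:220,315:365],None,fx=7,fy=7)]))
from h import *
o=get_obs()
h=np.array([524.2,35.4,0]);ex=np.array([.958,-.286,0]);ey=np.array([.286,.958,0])
for th in(0,.02,.04,.07):
  out=[]
  for s in(-57,57):
    r=153;p=h+ex*(125-r*np.cos(th)+8*np.sin(th))+ey*s;p[2]=50+r*np.sin(th)+8*np.cos(th);q=proj('wrist',p,o);out+=[q]
    p=h+ex*(125-r*np.cos(th)-4*np.sin(th))+ey*s;p[2]=50+r*np.sin(th)-4*np.cos(th);out+=[proj('wrist',p,o)]
  print(th,np.array(out).round(1).tolist())
E
```

```text
0 [[153.0, 199.8], [158.9, 193.2], [351.5, 198.5], [345.5, 191.9]]
0.02 [[151.4, 202.0], [157.5, 194.7], [353.1, 200.6], [347.0, 193.4]]
0.04 [[149.8, 204.3], [156.0, 196.4], [354.8, 202.9], [348.5, 195.1]]
0.07 [[147.3, 208.1], [153.7, 199.2], [357.3, 206.7], [350.8, 197.9]]
```

View pics/c11.png

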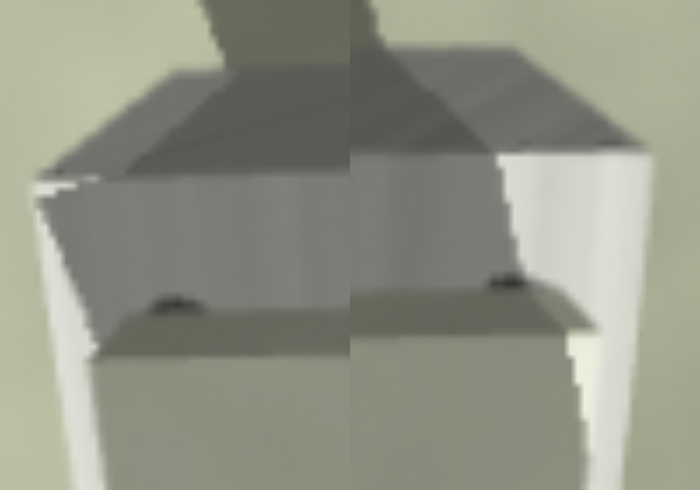

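The corners, at (153.1,201) and (350.3,197), span 197.2 px. I predicted 198.5 for 0 rad and 201.7 for 0.02 rad, so the lid is shut. Handing in.

```bash
python3 -c "
from rig import *
print(close_job());o=get_obs();print(o['time'],o['eef_pos'],o['ft_force'],o['finger_gap'])"
```

```text
the job is handed in; nothing more can be done
None
the job is handed in; nothing more can be done
```

I swung the lid down onto its spring posts with the closed fingers, then took the pin from the grey stand. I pushed it through the lid into the base hole and handed the job in at about 15 s, still gripping at 90 N and pressing down. The hand-in reported no verdict, and the state could not be read afterwards, so nothing was checked during the final second.

**Last checks before handing in:**
- **Lid:** it looks shut. Its edge spans 197.2 px in the wrist view, where I predicted 198.5 for fully shut and 201.7 for 0.02 rad.
- **Pin depth:** the tool stopped at z = 95.0 mm, which puts the nose about 23 mm below the base's top. That assumes the pin did not slip in the grip.
- **Press:** about 20 N vertically, with the arm still and the fingertips about 12 mm above the lid. I judged the fingertip gap from the tool height.
- **Bystanders:** the arm did not go near the cup, jar or spoon, but I did not re-measure their positions.

**What disagreed:** pressing built up a side force of about 11 N along x, and I left it in place. Measurements from the different cameras differed by 1–2 mm, within the stated calibration. One base-hole fix was about 6 mm off because the arm was still moving when I read its pose; I corrected it.

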